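Show a painted canister to the camera, side by side

ROBOT

A 6-joint arm with a two-finger parallel gripper is mounted at the origin on the work surface. World frame = base frame: x ahead of the robot, y to its left, z up, the work surface at z = 0. Lengths are in mm, angles in degrees, forces in N, time in s.
With the tool pointing down it reaches from about 300 to 850 mm from the base axis. Payload 4.2 kg.
Tool frame: the origin (TCP) lies at the centre of the arm's flange, where the gripper is bolted on; the fingertips stand 191 mm ahead of it and the grasp point (between the pads) lies 172 mm ahead of it; z points along the fingers, y is the direction in which the jaws open and shut (so a half turn about z gives the same grasp; the last joint's range is limited). The gripper opens to 91 mm and grips with 3 to 60 N. Pads are 32 mm wide; open, the fingers measure 118 mm over their backs; the gripper's body (76 mm by 178 mm) begins 60 mm behind the grasp point.
Start: joints at [-70.588, 18.312, 89.639, -0, 72.044, -1.146], TCP at [201.91, -538.382, 404.776] pointing down, gripper open.
Joint ranges: [-177.97, 177.97], [-48.28, 115.42], [12.27, 149.76], [-77.06, 257.06], [2.81, 150.46], [-146.56, 146.56]. Speed limits (degrees/s): [147.25, 147.25, 180, 180, 180, 180].

INTERFACE

Orientations are given as [roll, pitch, yaw] about the fixed x, y, z axes, in that order (R = Rz(yaw) Ry(pitch) Rx(roll)).
In Python, from workcell import status, vision, ticket gives the robot as it stands.
- The arm moves only by the shell command python3 -m jog 'ROWS' [FORCE]. ROWS is JSON, a list of rows, each a list of 7 numbers: the finger opening in m, from 0 to 0.0912, then the shift along the tool's x, y, z in m, then the turn, a rotation vector about the tool's x, y, z in rad. A call has 1 to 12 rows; each row shifts and turns the commanded pose from where the row before left it, along the tool's axes as they then stand; what a row does not reach is not made up. A row lasts 1/8 s, in which the tool goes at most 62.5 mm and 10.7 degrees, less where a joint would pass 70% of its speed; a pose out of reach is approached as far as the arm can. A call with a gripper value outside its range is refused whole. The fingers move at their own pace and stop on an object; FORCE is the grip in N (left out, the last holds). Time passes only in rows, so rows that do not move let the fingers close. It gives the time, the measured TCP pose, the force and the opening at its end, in the units of the state.
- status.state(): the state, without advancing time (a new reading comes with each control period).
- vision.grab_frame(name): name is "side" or "top"; returns a dict with "color" (480x640x3 uint8, blue, green, red), "depth" (480x640 float32, mm along the optical axis (not along the pixel's ray), 0 where there is no reading), "fov_y" (degrees; the focal length in pixels is half the picture's height over the tangent of half this angle, whatever the lens; pixels are square), "cx", "cy" (the principal point, pixels), "k1" (the pictures are not rectified: a ray, as slopes to the right and down, at radius r is drawn at 1 + k1 r^2 times it, then the intrinsics apply), "pose" (4x4, takes a point from camera to world coordinates). Camera axes: x right, y down, z forward; pixel columns grow to the right and rows downward; lengths in mm; the calibration is good to about 2 mm. A picture is of the moment at which its call begins.
- ticket.job_done(): hands the job in, once; it reports no verdict.
Trained networks look in the newest picture that a camera, given by its name, has taken for a name from the list of things; names that differ only in an ending like _2 or _b are one class to them, and where a whole thing is asked for, a point or a joint stands for the part that bears it (a point fixed in the world has none). Each returns a list of dicts, best first, with "p" (0 to 1); they miss things now and then, are a little off and sometimes report something else, mostly with a low value. They report only what shows in the picture. A call takes as long as a camera call. They do not tell look-alikes from the thing itself.
- vision.find_in(camera, label): "location" ([x, y, z] in mm, in world coordinates, good to about 4 mm: the middle of the surface that is visible of it).
- vision.silhouettes(camera, label): "pixels" (480x640 bool, what is visible of it).
The state is a dict: "time_s": time; "qpos": joint angles; "qvel": joint speeds; "effort": joint torques, N m; "ee_pos": TCP position; "ee_rot": TCP orientation; "force": force on the tool from outside, world axes, zero at the start; "torque": the same for the moment, N m; "gripper_width": finger opening in mm.
Only numpy, scipy, OpenCV 4.12 (cv2) and the standard library are available. Lean on these libraries where they do the work, as an engineer would, in place of code of your own. Each camera call takes 0.05 s, during which the arm holds its last target.

TASK

Pick up the painted canister and hold it upright at lens height about 12 cm in front of the camera on the stand, showing it the pink side, then the yellow side, then the blue side, each square to the lens and held still for a second. Then set the canister down upright in the middle of the turntable, without dropping it, and let go; keep it upright throughout and leave the other things on the bench where they are.

Things in the scene. Friction and masses are not known exactly. Their poses are not given: they have to be found in the camera images.
- canister: Loose square metal canister, 0.2-0.45 kg, body 64 x 64 x 110 mm; fixed round black cap to grip from above at any yaw: 48 mm across, centred, 112 to 146 mm above the underside. Origin: centre of underside; z up. Starts upright on the bench, any yaw. Sides: own +y pink (1 white dot), -x yellow (2 dots), -y blue (3 dots), +x bare metal; each colour also as a strip on the body's top edge.
- pink_side (a point): Middle of the canister's pink side, 32 mm from its axis (+y), 55 mm above its underside; axes as the canister's.
- yellow_side (a point): Middle of the yellow side, 32 mm from the axis (-x), 55 mm above the underside; axes as the canister's.
- blue_side (a point): Middle of the blue side, 32 mm from the axis (-y), 55 mm above the underside; axes as the canister's.
- camera: Fixed grey camera (45 x 95 x 62 mm, top 201 mm above the bench) with a black lens barrel, on a pole with a round base 110 mm across. Origin: centre of the base's underside on the bench. It looks level along its own -x; z up.
- lens (a point): Centre of the front of the camera's lens (50 mm across), 170 mm above the bench, 50 mm from the pole's axis along the camera's -x; axes as the camera's, so it looks along -x.
- turntable: Aluminium cake turntable on a fixed foot; round flat plate 260 mm across, top 90 mm above the bench, which turns about the upright axis with light friction (it may turn). Origin: centre of the foot's underside on the bench; z up.
- plate_top (a point): Centre of the top face of the turntable's plate, 90 mm above the bench.
- bowl: Bystander: loose glass bowl, 110 mm across, 50 mm high. Origin: centre of the underside.
- ramekin: Bystander: loose pink ceramic ramekin, 86 mm across, 48 mm high. Origin: centre of the underside.
- smoother: Bystander: loose black plastic icing smoother lying flat, 85 x 150 mm (long along its y), 40 mm high with its handle. Origin: centre of the underside.
- spatula: Bystander: loose steel offset spatula with wooden handle lying flat, 250 mm long along its x (handle toward -x), 18 mm high. Origin: near its middle, on the bench.
Things that resemble listed ones, but are neither listed nor needed, are in the scene too. Of the things that look like the camera, the largest one is meant.

How it is judged (in metres and radians):
On the way, in this order (a step that is already met when the one before it is completed fails the run):
1. held, the pink side faces the lens for 0.5 s: square and upright within 15 degrees, 60 to 180 mm in front, its middle within 40 mm of the lens axis sideways and in height (contact force between canister and the fingers above 0.5 N and angle between canister's own z axis and vertical below 0.26 rad and angle between the y axis of canister and the x axis of camera, either way round below 0.26 rad and y of lens in the frame of canister above 0.05 m and x of pink_side in the frame of lens between -0.18 and -0.06 m and y of pink_side in the frame of lens between -0.04 and 0.04 m and z of pink_side in the frame of lens between -0.04 and 0.04 m), for 0.5 s.
2. held, the yellow side faces the lens for 0.5 s: square and upright within 15 degrees, 60 to 180 mm in front, its middle within 40 mm of the lens axis sideways and in height (contact force between canister and the fingers above 0.5 N and angle between canister's own z axis and vertical below 0.26 rad and angle between the x axis of canister and the x axis of camera, either way round below 0.26 rad and x of lens in the frame of canister below -0.05 m and x of yellow_side in the frame of lens between -0.18 and -0.06 m and y of yellow_side in the frame of lens between -0.04 and 0.04 m and z of yellow_side in the frame of lens between -0.04 and 0.04 m), for 0.5 s.
3. held, the blue side faces the lens for 0.5 s: square and upright within 15 degrees, 60 to 180 mm in front, its middle within 40 mm of the lens axis sideways and in height (contact force between canister and the fingers above 0.5 N and angle between canister's own z axis and vertical below 0.26 rad and angle between the y axis of canister and the x axis of camera, either way round below 0.26 rad and y of lens in the frame of canister below -0.05 m and x of blue_side in the frame of lens between -0.18 and -0.06 m and y of blue_side in the frame of lens between -0.04 and 0.04 m and z of blue_side in the frame of lens between -0.04 and 0.04 m), for 0.5 s.
At the end, for the whole second after the job is handed in: The canister stands upright (within 6 degrees) and at rest on the turntable's plate, its axis within 60 mm of the plate's centre, released (horizontal distance between canister and plate_top below 0.06 m and z of canister in the frame of plate_top between -0.006 and 0.006 m and angle between canister's own z axis and vertical below 0.1 rad and linear speed of canister below 0.03 m/s and contact force between canister and the fingers below 0.1 N); the robot touches nothing.
It fails at once if the canister is dropped: out of the fingers and moving faster than 0.5 m/s (contact force between canister and the fingers below 0.05 N and linear speed of canister above 0.5 m/s).
It fails at once if the canister is tipped more than 35 degrees from upright (angle between canister's own z axis and vertical above 0.61 rad).
It fails at once if the bowl, ramekin, smoother or spatula is shifted more than 30 mm (distance of any of bowl, ramekin, smoother, spatula from where it was at the start of the episode above 0.03 m).
It also fails if it takes over 54 s, if anything falls off the work surface, if the arm or the gripper's body presses on something with over 40 N, if the wrist force passes 120 N, or if a joint passes its speed limit or range.

## Working session

There is one attempt and no reset: what is moved stays moved. The work goes in short steps, Python scripts to look and compute and a shell command to move; the robot and the scene stay as the last step left them, time stands still between calls to the robot, and variables do not carry over. Pictures are saved under pics/ and viewed, and the job is handed in when it is done.

```bash
ls; mkdir -p pics; python3 - <<'E'
from workcell import status, vision
import cv2
s=status.state(); print(s)
for n in("side","top"):
    f=vision.grab_frame(n); cv2.imwrite(f"pics/{n}0.png",f["color"]); print(n,f["fov_y"],f["cx"],f["cy"],f["k1"],f["pose"].round(3).tolist())
    for l in("canister","camera","lens","turntable","bowl","ramekin","smoother","spatula"):
        print(l,[(round(d["p"],2),[round(float(v)) for v in d["location"]]) for d in vision.find_in(n,l)])
E
```

```text
pics
{'time_s': 0.0, 'qpos': array([-7.05895257e+01,  1.83503404e+01,  8.97042175e+01, -1.61123584e-03,
        7.20414101e+01, -1.14583745e+00]), 'qvel': array([ 0.12473446, -0.0508052 ,  0.09330719, -0.01943748, -0.12677169,
       -0.03700172]), 'effort': array([-2.35036074e-03, -4.12476790e+01, -2.31978124e+01,  7.23236147e-02,
        4.57358616e-02, -1.33881108e-04]), 'ee_pos': array([ 201.84454903, -538.24226736,  403.94785528]), 'ee_rot': array([-1.79904021e+02, -3.87505413e-04,  2.05568095e+01]), 'force': array([0.39899264, 0.62691136, 0.22123211]), 'torque': array([ 0.01954536, -0.03974994,  0.01647347]), 'gripper_width': 91.35797811527354}
side 52.170311212046954 325.8907068559712 246.64442117704093 -0.08889268020850025 [[-0.867, -0.38, 0.321, 190.681], [-0.497, 0.669, -0.553, 491.7], [-0.004, -0.639, -0.769, 911.601], [0.0, 0.0, 0.0, 1.0]]
canister [(0.76, [498, -68, 109])]
camera [(0.82, [564, -337, 149]), (0.82, [566, -497, 122]), (0.73, [436, -286, 110]), (0.62, [504, -69, 106]), (0.16, [738, -2, 26])]
lens [(0.9, [572, -341, 149]), (0.75, [566, -494, 118]), (0.73, [439, -288, 110]), (0.41, [498, -70, 109]), (0.37, [737, -4, 24])]
turntable [(0.57, [560, 252, 92])]
bowl [(0.9, [310, 248, 22])]
ramekin [(0.78, [737, -6, 25])]
smoother [(0.85, [728, -266, 1])]
spatula [(0.97, [361, -71, 1]), (0.63, [728, -265, 3])]
top 51.71826608714433 326.02800095787774 238.98651645354204 -0.041180971343636415 [[0.009, -0.996, 0.093, 425.296], [-1.0, -0.007, 0.014, -108.621], [-0.013, -0.093, -0.996, 1464.724], [0.0, 0.0, 0.0, 1.0]]
canister [(0.62, [508, -92, 112])]
camera [(0.92, [569, -341, 193]), (0.85, [437, -284, 138]), (0.7, [569, -500, 135])]
lens [(0.86, [567, -338, 192]), (0.72, [581, -494, 135]), (0.7, [435, -281, 141])]
turntable [(0.58, [563, 245, 87])]
bowl [(0.91, [296, 267, 23]), (0.63, [572, -336, 192])]
ramekin []
smoother [(0.89, [730, -277, 4])]
spatula [(0.73, [362, -80, 2])]
```

View pics/side0.png

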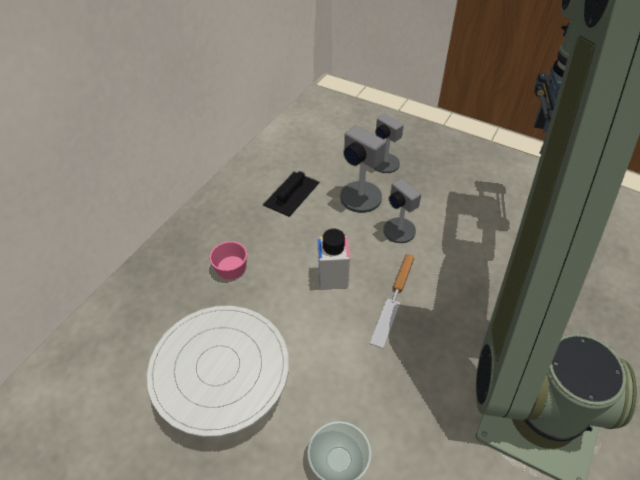

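View pics/top0.png

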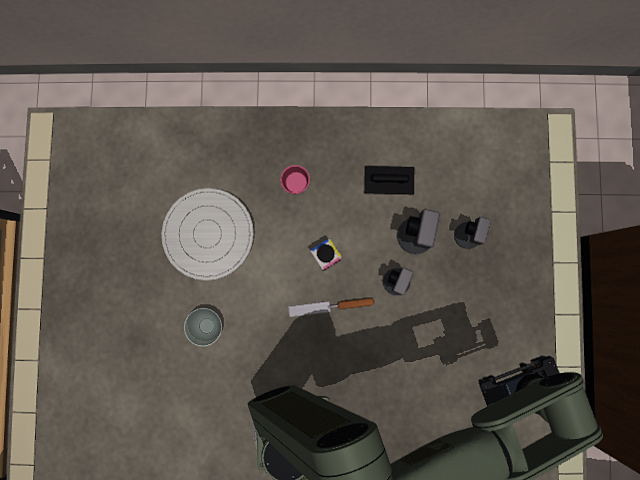

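```bash
cat > h.py <<'E'
from workcell import status, vision
import cv2, numpy as np
def cloud(f):
    h,w=f["depth"].shape; F=h/2/np.tan(np.radians(f["fov_y"]/2))
    u,v=np.meshgrid(np.arange(w),np.arange(h))
    K=np.array([[F,0,f["cx"]],[0,F,f["cy"]],[0,0,1.]])
    p=cv2.undistortPoints(np.stack([u,v],-1).reshape(-1,1,2).astype(float),K,np.array([f["k1"],0,0,0,0.])).reshape(h,w,2)
    d=f["depth"][...,None].astype(float)
    P=np.concatenate([p*d,d,np.ones_like(d)],-1)@f["pose"].T
    P[f["depth"]<=0]=np.nan
    return P[...,:3]
E
python3 - <<'E'
from h import *
S={}
for n in("top","side"):
    f=vision.grab_frame(n); P=cloud(f); np.save(f"/tmp/{n}.npy",P); np.save(f"/tmp/{n}c.npy",f["color"])
    c=f["color"]
    if n=="top":
        a=cv2.resize(c[225:285,290:360],(400,343),interpolation=cv2.INTER_CUBIC); b=cv2.resize(c[195:300,370:500],(400,323),interpolation=cv2.INTER_CUBIC)
        cv2.imwrite("pics/crop1.png",np.vstack([a,b])[:600])
    else:
        a=cv2.resize(c[220:300,300:370],(400,457),interpolation=cv2.INTER_CUBIC); b=cv2.resize(c[110:245,330:430],(340,457),interpolation=cv2.INTER_CUBIC)
        cv2.imwrite("pics/crop2.png",np.hstack([a,b]))
    # camera body top
    x,y,z=P[...,0],P[...,1],P[...,2]
    m=(abs(x-565)<90)&(abs(y+338)<80)&(z>193)&(z<210)
    q=P[m]; print(n,"camtop",m.sum(),np.median(z[m]),cv2.minAreaRect(q[:,:2].astype(np.float32)))
    m2=(abs(x-565)<90)&(abs(y+338)<100)&(z>120)&(z<192)
    q=P[m2];print("lower",len(q),q.mean(0),q.min(0),q.max(0))
    m=(abs(x-505)<60)&(abs(y+85)<60)&(z>135)&(z<155); q=P[m]; print("cap",m.sum(),np.median(z[m]),cv2.minEnclosingCircle(q[:,:2].astype(np.float32)))
    m=(abs(x-505)<60)&(abs(y+85)<60)&(z>105)&(z<116); q=P[m]; print("bodytop",m.sum(),np.median(z[m]),cv2.minAreaRect(q[:,:2].astype(np.float32)))
    hsv=cv2.cvtColor(c,cv2.COLOR_BGR2HSV)
    for col,lo,hi in(("blue",100,130),("yellow",18,40),("pink",150,178)):
        k=m&(hsv[...,0]>=lo)&(hsv[...,0]<=hi)&(hsv[...,1]>100); print(col,k.sum(),P[k].mean(0))
    m=(abs(x-560)<160)&(abs(y-250)<160)&(z>80)&(z<100); q=P[m]; print("plate",np.median(z[m]),cv2.minEnclosingCircle(q[:,:2].astype(np.float32)))
E
```

```text
top camtop 652 199.69207350219824 ((577.8778686523438, -338.96270751953125), (71.93606567382812, 93.15890502929688), 76.52200317382812)
lower 243 [ 571.69903384 -320.36793026  179.00368145] [ 526.36342162 -375.25778306  141.51804982] [ 621.37545752 -297.93232593  191.99197975]
cap 253 144.86586606836136 ((512.1287231445312, -90.01202392578125), 23.904312133789062)
bodytop 273 109.52574024142109 ((511.89715576171875, -90.49932861328125), (64.0262451171875, 64.19207763671875), 32.793148040771484)
blue 38 [535.02643384 -72.26235153 109.77165544]
yellow 45 [ 526.88486522 -113.70066555  109.6978851 ]
pink 38 [ 486.49378697 -105.01918914  110.29595852]
plate 89.56217523514238 ((567.7320556640625, 245.60000610351562), 131.68702697753906)
side camtop 592 200.2267506818959 ((576.97998046875, -339.59503173828125), (72.88172149658203, 95.5871353149414), 78.58255767822266)
lower 704 [ 564.66383299 -323.3328468   171.81505588] [ 475.0577327 -364.4713262  120.1041092] [ 624.17457943 -296.40147505  191.98508901]
cap 388 145.75669021551812 ((511.50128173828125, -89.76383972167969), 25.18238639831543)
bodytop 366 110.19462331733877 ((510.856689453125, -88.53468322753906), (64.7375717163086, 65.26671600341797), 33.00389099121094)
blue 53 [534.68625002 -73.61364019 110.84730684]
yellow 3 [ 547.33918134 -100.3898794   111.3641133 ]
pink 33 [ 488.02026677 -107.22042626  110.70060223]
plate 89.78456191989414 ((565.8328857421875, 243.77622985839844), 130.9650115966797)
```

View pics/crop1.png

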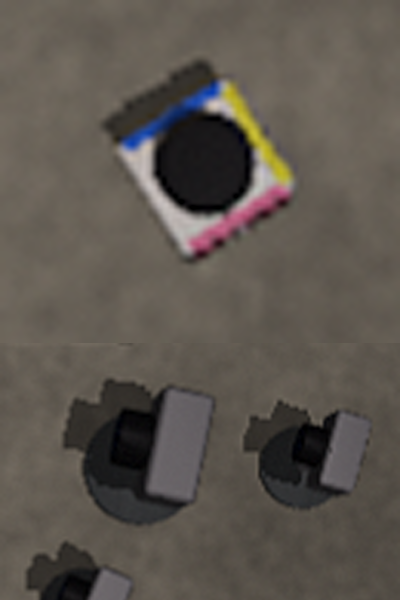

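View pics/crop2.png

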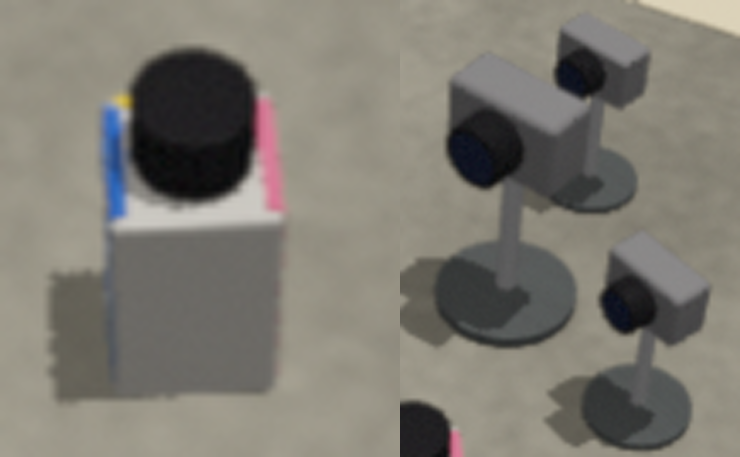

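```bash
python3 - <<'E'
import numpy as np,cv2
for n in("top","side"):
    P=np.load(f"/tmp/{n}.npy");c=np.load(f"/tmp/{n}c.npy");x,y,z=P[...,0],P[...,1],P[...,2]
    near=(abs(x-570)<90)&(abs(y+335)<90)
    m=near&(z>197.5)&(z<206); m&=c.mean(-1)>70
    q=P[m]; print(n,"bodytop",m.sum(),cv2.minAreaRect(q[:,:2].astype(np.float32)))
    m=near&(z>140)&(z<194)&(c.max(-1)<60)
    q=P[m]; print("barrel",m.sum(),q.mean(0),np.percentile(q,[2,98],axis=0))
    m=near&(z>5)&(z<22); q=P[m]; print("base",m.sum(),np.median(z[m]),cv2.minEnclosingCircle(q[:,:2].astype(np.float32)))
    m=near&(z>30)&(z<125); q=P[m]; print("pole",m.sum(),q.mean(0))
E
```

```text
top bodytop 464 ((574.4547729492188, -353.1689758300781), (39.327091217041016, 89.67347717285156), 77.35748291015625)
barrel 274 [ 572.43311266 -319.80751607  180.60396209] [[ 527.96633708 -351.20885146  146.49998935]
 [ 613.6592846  -299.57383195  193.59050215]]
base 520 10.276915498497146 ((567.9031982421875, -337.67138671875), 120.57463073730469)
pole 0 [nan nan nan]
side bodytop 474 ((574.6299438476562, -351.6556091308594), (48.30748748779297, 95.41927337646484), 78.58255767822266)
barrel 373 [ 577.54862448 -312.12642609  177.38418974] [[ 556.90420965 -336.10213549  152.0997129 ]
 [ 605.77374119 -300.73176416  193.11786433]]
base 973 13.099822085863593 ((582.055419921875, -328.2287292480469), 100.63957977294922)
pole 178 [ 573.93279953 -349.37287793   77.49637914]<stdin>:10: RuntimeWarning: Mean of empty slice.
  ret = um.true_divide(
```

Candidates for "camera" in the top picture are (418,230), (470,232) and (397,278). The largest is (418,230), which is also (364,150) in the side picture, and the crop confirms it at about 200 mm tall. The only canister is at (325,253): blue toward the upper left, yellow toward the right, pink toward the lower right. That puts it at (511.5, -90) with a yaw of about 123°. The lens is near (585, -303) and looks along 78°.

```bash
python3 -m jog '[[0.0912,0.0373,-0.0259,-0.003,0,0,0],[0.0912,0.0373,-0.0259,-0.003,0,0,0],[0.0912,0.0373,-0.0259,-0.003,0,0,0],[0.0912,0.0373,-0.0259,-0.003,0,0,0],[0.0912,0.0373,-0.0259,-0.003,0,0,0],[0.0912,0.0373,-0.0259,-0.003,0,0,0],[0.0912,0.0373,-0.0259,-0.003,0,0,0],[0.0912,0.0373,-0.0259,-0.003,0,0,0],[0.0912,0.0373,-0.0259,-0.003,0,0,0],[0.0912,0.0373,-0.0259,-0.003,0,0,0],[0.0912,0.0373,-0.0259,-0.003,0,0,0],[0.0912,0.0373,-0.0259,-0.003,0,0,0]]'
python3 -m jog '[[0.0912,0,0,0,0,0,-0.149],[0.0912,0,0,0,0,0,-0.149],[0.0912,0,0,0,0,0,-0.149],[0.0912,0,0,0,0,0,-0.149],[0.0912,0,0,0,0,0,-0.149],[0.0912,0,0,0,0,0,-0.149],[0.0912,0,0,0,0,0,-0.149],[0.0912,0,0,0,0,0,-0.149],[0.0912,0,0,0,0,0,-0.149],[0.0912,0,0,0,0,0,-0.149],[0.0912,0,0,0,0,0,-0.149],[0.0912,0,0,0,0,0,-0.149]]'
python3 -m jog '[[0.0912,0,0,0,0,0,-0.001],[0.0912,0,0,0,0,0,0]]'
```

```text
time_s: 2.5
ee_pos: [512.5, -88.8, 441.0]
ee_rot: [180.0, -0.0, 20.6]
force: [-0.3, -0.3, -0.4]
gripper_width: 91.6
time_s: 4.0
ee_pos: [511.8, -90.2, 440.8]
ee_rot: [180.0, 0.0, 123.3]
force: [0.4, -0.3, -0.5]
gripper_width: 91.4
time_s: 4.25
ee_pos: [511.9, -90.2, 440.8]
ee_rot: [180.0, 0.0, 122.9]
force: [0.6, 0.4, 0.5]
gripper_width: 91.3
```

Well centred. I'll descend 134 mm to z≈306 and then close on the cap.

```bash
python3 -m jog '[[0.0912,0,0,0.03,0,0,0],[0.0912,0,0,0.03,0,0,0],[0.0912,0,0,0.03,0,0,0],[0.0912,0,0,0.02,0,0,0],[0.0912,0,0,0.012,0,0,0],[0.0912,0,0,0.012,0,0,0],[0.0912,0,0,0,0,0,0]]'
python3 -m jog '[[0.06,0,0,0,0,0,0],[0.05,0,0,0,0,0,0],[0.03,0,0,0,0,0,0],[0.03,0,0,0,0,0,0],[0.03,0,0,0,0,0,0],[0.03,0,0,0,0,0,0],[0.03,0,0,0,0,0,0],[0.03,0,0,0,0,0,0]]' 30
```

```text
time_s: 5.12
ee_pos: [511.8, -90.2, 306.2]
ee_rot: [-180.0, -0.0, 123.0]
force: [0.3, 0.1, -0.2]
gripper_width: 91.2
time_s: 6.12
ee_pos: [511.8, -90.2, 306.8]
ee_rot: [-180.0, 0.0, 123.1]
force: [-1.2, -0.4, 1.4]
gripper_width: 47.5
```

```bash
python3 -m jog '[[0.03,0,0,-0.006,0,0,0],[0.03,0,0,-0.012,0,0,0],[0.03,0,0,-0.016,0,0,0],[0.03,0,0,-0.02,0,0,0],[0.03,0,0,-0.02,0,0,0],[0.03,0,0,-0.02,0,0,0],[0.03,0,0,-0.014,0,0,0],[0.03,0,0,-0.007,0,0,0],[0.03,0,0,0,0,0,0]]'
python3 -m jog '[[0.03,-0.008,0.0038,0,0,0,0],[0.03,-0.016,0.0076,0,0,0,0],[0.03,-0.020,0.0095,0,0,0,0],[0.03,-0.022,0.0105,0,0,0,0],[0.03,-0.020,0.0095,0,0,0,0],[0.03,-0.016,0.0076,0,0,0,0],[0.03,-0.008,0.0038,0,0,0,0],[0.03,0,0,0,0,0,0]]'
python3 - <<'E'
from h import *
for n in("top","side"):
    f=vision.grab_frame(n); cv2.imwrite(f"pics/{n}1.png",f["color"][80:360,200:560])
E
```

```text
time_s: 7.25
ee_pos: [511.8, -90.2, 421.9]
ee_rot: [180.0, 0.0, 123.1]
force: [-0.8, 1.0, -2.5]
gripper_width: 47.7
time_s: 8.25
ee_pos: [616.3, -154.4, 420.9]
ee_rot: [-180.0, -0.0, 123.0]
force: [0.4, 0.4, -2.9]
gripper_width: 47.7
```

View pics/side1.png

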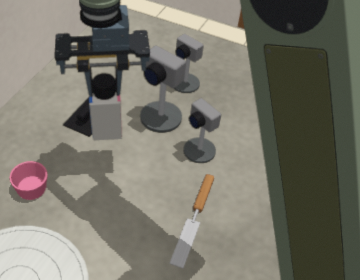

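View pics/top1.png

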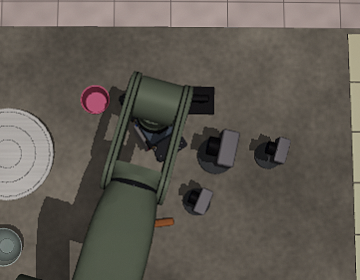

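The canister hangs upright at (105,115) in the side crop, with blue on the left and pink on the right. Next I'll turn yaw +45° to show pink and hold.

```bash
python3 -m jog '[[0.03,0,0,0,0,0,-0.08],[0.03,0,0,0,0,0,-0.14],[0.03,0,0,0,0,0,-0.14],[0.03,0,0,0,0,0,-0.14],[0.03,0,0,0,0,0,-0.14],[0.03,0,0,0,0,0,-0.1],[0.03,0,0,0,0,0,-0.045],[0.03,0,0,0,0,0,0],[0.03,0,0,0,0,0,0]]'
python3 -m jog '[[0.03,0,0,0,0,0,0],[0.03,0,0,0,0,0,0],[0.03,0,0,0,0,0,0],[0.03,0,0,0,0,0,0],[0.03,0,0,0,0,0,0],[0.03,0,0,0,0,0,0],[0.03,0,0,0,0,0,0],[0.03,0,0,0,0,0,0]]'
python3 - <<'E'
from h import *
f=vision.grab_frame("side"); P=cloud(f);c=f["color"]
cv2.imwrite("pics/side2.png",cv2.resize(c[80:260,240:440],None,fx=3,fy=3,interpolation=cv2.INTER_CUBIC))
x,y,z=P[...,0],P[...,1],P[...,2]
m=(abs(x-616)<60)&(abs(y+154)<60)&(z>215)&(z<235);q=P[m]
print(m.sum(),np.median(z[m]),cv2.minAreaRect(q[:,:2].astype(np.float32)))
m=(abs(x-616)<70)&(abs(y+154)<70)&(z>120)&(z<220);q=P[m]
_,mask=cv2.connectedComponents(m.astype(np.uint8));print(m.sum(),cv2.minAreaRect(q[:,:2].astype(np.float32)),q[:,2].min())
E
```

```text
time_s: 9.48
ee_pos: [615.4, -153.6, 422.0]
ee_rot: [-180.0, 0.0, 168.0]
force: [0.1, 0.8, -2.5]
gripper_width: 47.4
time_s: 10.48
ee_pos: [615.7, -153.9, 421.7]
ee_rot: [-180.0, -0.0, 168.0]
force: [0.3, -0.1, -3.0]
gripper_width: 47.3
416 225.19276165398873 ((615.821044921875, -152.5681610107422), (67.23762512207031, 65.11434173583984), 76.82430267333984)
1324 ((604.7608642578125, -135.27032470703125), (88.04813385009766, 47.696022033691406), 33.75971984863281) 120.22923903177298
```

View pics/side2.png

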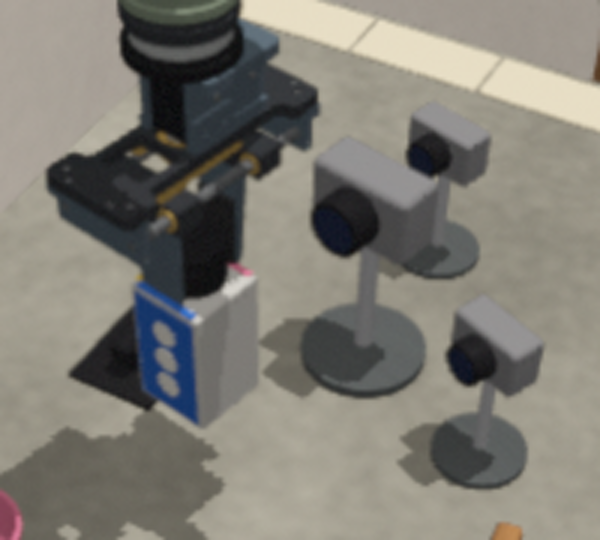

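Blue (3 dots, at (167,358)) faces away from the lens, so pink faces it. The body is square at 77–78° with its top at z 225, as planned. Next I'll turn −90° to show yellow.

```bash
python3 -m jog '[[0.03,0,0,0,0,0,0.08],[0.03,0,0,0,0,0,0.14],[0.03,0,0,0,0,0,0.16],[0.03,0,0,0,0,0,0.17],[0.03,0,0,0,0,0,0.17],[0.03,0,0,0,0,0,0.17],[0.03,0,0,0,0,0,0.17],[0.03,0,0,0,0,0,0.17],[0.03,0,0,0,0,0,0.16],[0.03,0,0,0,0,0,0.12],[0.03,0,0,0,0,0,0.06],[0.03,0,0,0,0,0,0]]'
python3 -m jog '[[0.03,0,0,0,0,0,0],[0.03,0,0,0,0,0,0],[0.03,0,0,0,0,0,0],[0.03,0,0,0,0,0,0],[0.03,0,0,0,0,0,0],[0.03,0,0,0,0,0,0],[0.03,0,0,0,0,0,0],[0.03,0,0,0,0,0,0],[0.03,0,0,0,0,0,0],[0.03,0,0,0,0,0,0]]'
cat > m.py <<'E'
from h import *
import sys
f=vision.grab_frame("side"); P=cloud(f);c=f["color"]
cv2.imwrite(sys.argv[1],cv2.resize(c[80:260,240:440],None,fx=3,fy=3,interpolation=cv2.INTER_CUBIC))
x,y,z=P[...,0],P[...,1],P[...,2]
m=(abs(x-616)<60)&(abs(y+154)<60)&(z>215)&(z<235);q=P[m]
print(m.sum(),np.median(z[m]),cv2.minAreaRect(q[:,:2].astype(np.float32)))
E
python3 m.py pics/side3.png
```

```text
time_s: 12.02
ee_pos: [615.7, -153.9, 421.7]
ee_rot: [-180.0, 0.0, 78.1]
force: [0.3, 0.1, -1.8]
gripper_width: 47.2
time_s: 13.28
ee_pos: [615.7, -153.9, 421.8]
ee_rot: [180.0, 0.0, 78.1]
force: [0.6, -0.5, -2.5]
gripper_width: 47.5
422 225.34993513657963 ((616.4212036132812, -150.41387939453125), (64.35639190673828, 66.02565002441406), 79.5279312133789)
```

View pics/side3.png

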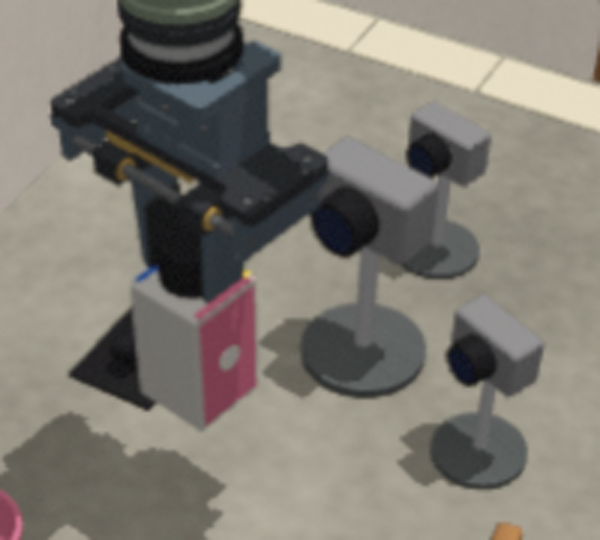

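Bare metal faces away from the lens and pink is on the right at (229,355), so yellow faces the lens, squarely. Next is blue.

```bash
python3 -m jog '[[0.03,0,0,0,0,0,0.08],[0.03,0,0,0,0,0,0.14],[0.03,0,0,0,0,0,0.16],[0.03,0,0,0,0,0,0.17],[0.03,0,0,0,0,0,0.17],[0.03,0,0,0,0,0,0.17],[0.03,0,0,0,0,0,0.17],[0.03,0,0,0,0,0,0.17],[0.03,0,0,0,0,0,0.16],[0.03,0,0,0,0,0,0.12],[0.03,0,0,0,0,0,0.06],[0.03,0,0,0,0,0,0]]'
python3 -m jog '[[0.03,0,0,0,0,0,0],[0.03,0,0,0,0,0,0],[0.03,0,0,0,0,0,0],[0.03,0,0,0,0,0,0],[0.03,0,0,0,0,0,0],[0.03,0,0,0,0,0,0],[0.03,0,0,0,0,0,0],[0.03,0,0,0,0,0,0],[0.03,0,0,0,0,0,0],[0.03,0,0,0,0,0,0]]'
python3 m.py pics/side4.png
```

```text
time_s: 14.82
ee_pos: [615.7, -153.9, 421.7]
ee_rot: [180.0, -0.0, -11.8]
force: [0.1, -0.4, -3.4]
gripper_width: 47.5
time_s: 16.08
ee_pos: [615.7, -153.9, 421.8]
ee_rot: [180.0, -0.0, -11.9]
force: [-0.4, 0.2, -2.5]
gripper_width: 47.8
420 225.1682298147577 ((617.2474365234375, -151.25927734375), (67.61785125732422, 66.44927215576172), 75.91078186035156)
```

View pics/side4.png

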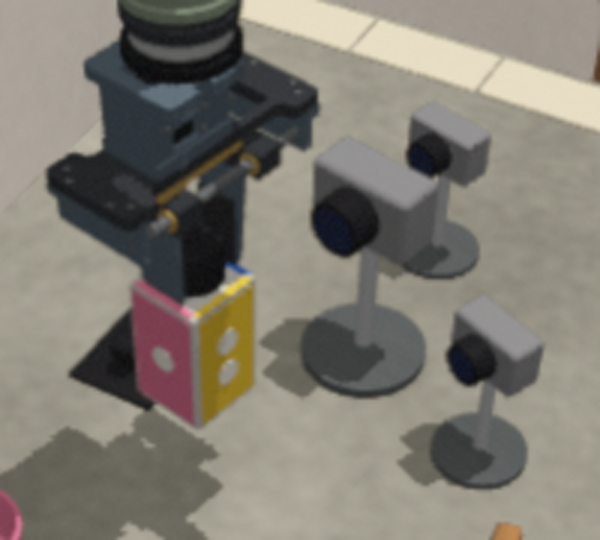

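Pink (1 dot) faces away, so blue faces the lens. Next I'll raise the canister and carry it to the turntable centre.

```bash
python3 -m jog '[[0.03,0,0,-0.01,0,0,0],[0.03,0,0,-0.02,0,0,0],[0.03,0,0,-0.01,0,0,0]]'
python3 -m jog '[[0.03,-0.0039,-0.0114,0,0,0,0],[0.03,-0.0091,-0.0266,0,0,0,0],[0.03,-0.013,-0.038,0,0,0,0],[0.03,-0.013,-0.038,0,0,0,0],[0.03,-0.013,-0.038,0,0,0,0],[0.03,-0.013,-0.038,0,0,0,0],[0.03,-0.013,-0.038,0,0,0,0],[0.03,-0.013,-0.038,0,0,0,0],[0.03,-0.013,-0.038,0,0,0,0],[0.03,-0.013,-0.038,0,0,0,0],[0.03,-0.0091,-0.0266,0,0,0,0],[0.03,-0.0039,-0.0114,0,0,0,0]]'
python3 -m jog '[[0.03,0,0,0,0,0,0],[0.03,0,0,0,0,0,0]]'
```

```text
time_s: 16.5
ee_pos: [615.8, -153.9, 463.7]
ee_rot: [180.0, -0.2, -11.9]
force: [0.3, 0.3, -3.2]
gripper_width: 47.5
time_s: 18.0
ee_pos: [565.8, 246.6, 460.9]
ee_rot: [180.0, 0.1, -11.7]
force: [-0.3, -0.8, -2.6]
gripper_width: 47.5
time_s: 18.25
ee_pos: [566.8, 243.9, 461.6]
ee_rot: [179.9, -0.0, -11.9]
force: [-0.8, 1.0, -1.9]
gripper_width: 47.3
```

```bash
python3 -m jog '[[0.03,0,0,0.01,0,0,0],[0.03,0,0,0.015,0,0,0],[0.03,0,0,0.015,0,0,0],[0.03,0,0,0.01,0,0,0],[0.03,0,0,0.006,0,0,0],[0.03,0,0,0.003,0,0,0],[0.03,0,0,0,0,0,0],[0.03,0,0,0,0,0,0]]'
python3 -m jog '[[0.03,0,0,0.002,0,0,0],[0.03,0,0,0.002,0,0,0],[0.03,0,0,0,0,0,0],[0.03,0,0,0,0,0,0]]'
```

```text
time_s: 19.25
ee_pos: [566.7, 244.8, 403.2]
ee_rot: [-180.0, -0.1, -11.9]
force: [0.0, 0.4, -2.4]
gripper_width: 47.2
time_s: 19.75
ee_pos: [566.7, 244.7, 398.7]
ee_rot: [180.0, -0.0, -11.9]
force: [0.5, -0.7, -2.3]
gripper_width: 47.7
```

```bash
python3 -m jog '[[0.03,0,0,0.001,0,0,0],[0.03,0,0,0,0,0,0],[0.03,0,0,0,0,0,0]]'
python3 -m jog '[[0.03,0,0,0.001,0,0,0],[0.03,0,0,0,0,0,0],[0.03,0,0,0,0,0,0]]'
```

```text
time_s: 20.12
ee_pos: [566.7, 244.8, 397.7]
ee_rot: [180.0, -0.0, -11.9]
force: [-0.3, 0.6, -1.7]
gripper_width: 47.6
time_s: 20.5
ee_pos: [566.7, 244.8, 396.8]
ee_rot: [-180.0, -0.0, -11.9]
force: [0.5, 0.5, -2.6]
gripper_width: 47.3
```

```bash
python3 -m jog '[[0.03,0,0,0.001,0,0,0],[0.03,0,0,0,0,0,0],[0.03,0,0,0,0,0,0]]'
python3 -m jog '[[0.03,0,0,0.0005,0,0,0],[0.03,0,0,0,0,0,0],[0.03,0,0,0,0,0,0]]'
```

```text
time_s: 20.88
ee_pos: [566.7, 244.8, 396.8]
ee_rot: [-180.0, -0.1, -11.9]
force: [-0.7, 0.6, 7.1]
gripper_width: 47.5
time_s: 21.25
ee_pos: [566.6, 244.8, 396.7]
ee_rot: [-179.9, -0.1, -11.9]
force: [-0.9, -0.4, 8.0]
gripper_width: 47.3
```

Contact: the force went from −2.5 to +7 N at TCP z 396.8, the expected height. Next I'll release slowly, check, then retreat.

```bash
python3 -m jog '[[0.05,0,0,0,0,0,0],[0.056,0,0,0,0,0,0],[0.065,0,0,0,0,0,0],[0.08,0,0,0,0,0,0],[0.0912,0,0,0,0,0,0],[0.0912,0,0,0,0,0,0],[0.0912,0,0,0,0,0,0]]'
python3 -m jog '[[0.0912,0,0,-0.01,0,0,0],[0.0912,0,0,-0.02,0,0,0],[0.0912,0,0,-0.03,0,0,0],[0.0912,0,0,-0.03,0,0,0],[0.0912,0,0,-0.03,0,0,0],[0.0912,0.04,0.03,0,0,0,0],[0.0912,0.05,0.035,0,0,0,0],[0.0912,0.05,0.035,0,0,0,0],[0.0912,0.05,0.035,0,0,0,0],[0.0912,0,0,0,0,0,0],[0.0912,0,0,0,0,0,0]]'
python3 - <<'E'
from h import *
for n in("top","side"):
    f=vision.grab_frame(n); P=cloud(f); cv2.imwrite(f"pics/{n}5.png",f["color"])
    x,y,z=P[...,0],P[...,1],P[...,2]
    near=(abs(x-566)<70)&(abs(y-245)<70)
    for a,b in((195,206),(228,242)):
        m=near&(z>a)&(z<b); q=P[m]
        if len(q)>5: print(n,a,len(q),np.median(z[m]),cv2.minAreaRect(q[:,:2].astype(np.float32)))
    for l in("bowl","ramekin","smoother","spatula"): print(l,[(round(d["p"],2),[round(float(v)) for v in d["location"]]) for d in vision.find_in(n,l)][:1])
E
```

```text
time_s: 22.12
ee_pos: [566.7, 244.7, 395.2]
ee_rot: [180.0, 0.0, -11.9]
force: [-0.2, -0.3, -0.3]
gripper_width: 91.3
time_s: 23.5
ee_pos: [724.7, 73.6, 515.4]
ee_rot: [-180.0, 0.0, -11.9]
force: [-0.4, 0.2, 0.3]
gripper_width: 91.3
top 195 143 199.84388426796545 ((569.5762329101562, 252.6887969970703), (54.131187438964844, 62.133018493652344), 78.06257629394531)
top 228 277 235.23207164445012 ((568.510009765625, 247.9375762939453), (43.9925537109375, 47.601295471191406), 13.10754108428955)
bowl [(0.51, [326, 288, 24])]
ramekin [(0.72, [733, 8, 9])]
smoother [(0.94, [733, -274, 4])]
spatula [(0.92, [364, -81, 4])]
side 195 650 199.91368313558763 ((566.6027221679688, 247.579345703125), (64.0976333618164, 65.52538299560547), 78.09166717529297)
side 228 632 235.5896259456984 ((567.4276123046875, 247.3897705078125), (46.127357482910156, 46.549922943115234), 58.48588562011719)
bowl [(0.88, [308, 249, 22])]
ramekin [(0.83, [737, -5, 26])]
smoother [(0.88, [730, -263, 2])]
spatula [(0.71, [362, -70, 2])]
```

View pics/side5.png

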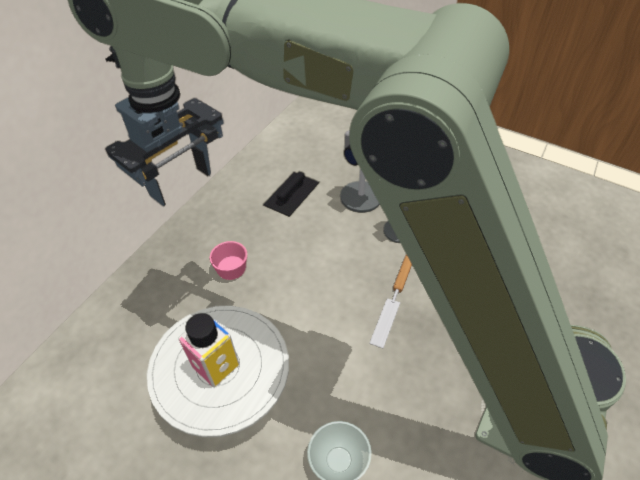

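View pics/top5.png

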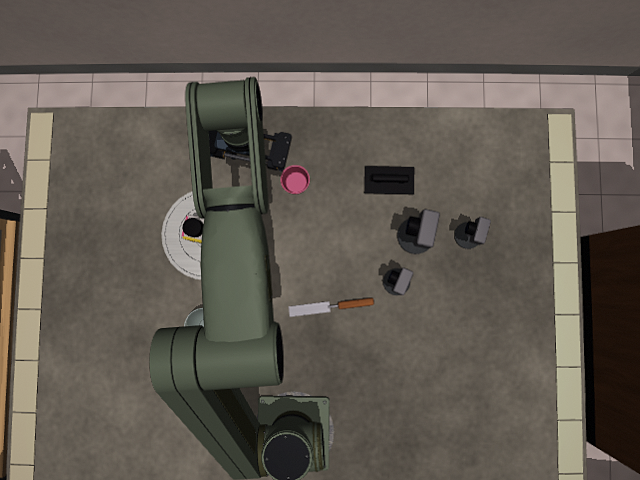

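The canister stands upright at the middle of the plate ((213,355) in the side picture), the bystanders are unmoved, and the gripper is clear.

```bash
python3 -c "
from workcell import ticket; print(ticket.job_done())"
```

```text
the job is handed in; nothing more can be done
None
```

I gripped the canister by its cap and held it in front of the largest camera. I showed the pink side, then yellow, then blue, each held still for about a second. Then I set it down on the turntable, let go, backed the arm off and handed the job in at about 24 s of the 54 s allowed.

**At the lens:** each side was square to within about 2° and the body top measured z 225, so the side's middle was at lens height. The faces shown to the lens never appeared in the pictures. I inferred each one from the faces visible on the other sides.

**On the turntable:** the canister is upright, with its body top at z 200 on the 90 mm plate. Its axis is about 3 mm from the measured plate centre, and the gripper is open and clear, with no contact force.

**Bystanders:** the side camera found all four where they started, within about 3 mm. In the top camera's last picture the arm hides most of the bowl and the hand is next to the ramekin. The bowl's top reading there was about 37 mm off, which I put down to the arm being in the way. The ramekin had no top reading at the start to compare with.

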